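# Start a green-grade check with the white master stone on the grading machine

## Robot

A 6-joint arm with a two-finger parallel gripper is mounted at the origin on the work surface. World frame = base frame: x ahead of the robot, y to its left, z up, the work surface at z = 0. Lengths are in mm, angles in rad, forces in N, time in s.
With the tool pointing down it reaches from about 300 to 1000 mm from the base axis. Payload 5.1 kg.
Tool frame: the origin (TCP) lies midway between the tips of the shut fingers; the grasp point (between the pads) lies 19 mm behind it; z points along the fingers, y is the line along which they close (so a half turn about z gives the same grasp; the last joint's range is limited). The gripper opens to 95 mm and grips with 3 to 60 N. Pads are 20 mm wide; open, the fingers measure 119 mm over their backs; the gripper's body (75 mm by 180 mm) begins 59 mm behind the grasp point.
Start: joints at [1.158, 0.124, 1.65, -0, 1.367, -0.083], TCP at [210.525, 614.95, 214.656] pointing down, gripper open.
Joint ranges: [-2.61, 2.61], [-1.02, 2.33], [0.03, 2.71], [-1.35, 4.49], [0.32, 2.68], [-2.91, 2.91]. Speed limits (rad/s): [2.57, 2.57, 3.14, 3.14, 3.14, 3.14].

## Interface

Orientations are given as a unit quaternion [x, y, z, w].
In Python, from rig import env, vision gives the robot as it stands.
- The arm moves only by the tool play_rows, never from a script. Its arguments are lists of equal length, an entry for each row: "delta_pos": the shift along the world's x, y, z in units of 0.1 m (1.0 is 0.1 m), a list of three; "rotation": the turn, a rotation vector about the world's x, y, z in units of 45 degrees (1.0 is 45 degrees), a list of three. A call has 1 to 20 rows; each row is the pose to reach, as a shift and turn from the pose commanded when the call began; what a row does not reach only later rows make up. A row lasts 1/12 s, in which the tool goes at most 41.7 mm and 7.16 degrees, less where a joint would pass 70% of its speed; a pose out of reach is approached as far as the arm can. A call with a number of a shift or a turn outside -1 to 1 is refused whole. A call with a gripper value outside its range is refused whole. "hand" is the finger opening in mm, from 0 to 95.1, set as the call begins (left out, the last holds). The fingers move at their own pace and stop on an object; "force" is the grip in N (left out, the last holds). Time passes only in rows, so rows that repeat a pose let the fingers close. It gives the time, the measured TCP pose, the force, the opening and the grip force at its end, in the units of the state.
- env.sense(): the state, without advancing time (a new reading comes with each control period).
- vision.snapshot(name): name is "scene" or "top" or "wrist"; returns a dict with "color" (384x512x3 uint8, red, green, blue), "camera_matrix" (3x3 intrinsics, pixels), "k1" (the pictures are not rectified: a ray, as slopes to the right and down, at radius r is drawn at 1 + k1 r^2 times it, then the intrinsics apply), "rvec" (rotation vector, rad) and "tvec" (3), from world to camera coordinates, as OpenCV has them. Camera axes: x right, y down, z forward; pixel columns grow to the right and rows downward; lengths in mm; the calibration is good to about 2 mm. A picture is of the moment at which its call begins. There is no depth.
- env.sign_off(): hands the job in; it is judged then, once.
The state is a dict: "time_s": time; "joint_pos": joint angles; "dq": joint speeds; "joint_efforts": joint torques, N m; "position": TCP position; "tcp_rot": TCP orientation; "force": force on the tool from outside, world axes, zero at the start; "moment": the same for the moment, N m; "opening": finger opening in mm; "finger_force": force on a finger pad.
Only numpy, scipy, OpenCV 4.12 (cv2) and the standard library are available. Lean on these libraries where they do the work, as an engineer would, in place of code of your own. Each camera call takes 0.05 s, during which the arm holds its last target. There are 200 camera calls.

## Task

Set up a check run on the grading machine: slide the orange knob of the sprung shutter to the far end of its hook-shaped slot and park it in the holding notch so that the shutter stays open, then set the white stone from the tray gently down, flat, in the middle of the round black pad it uncovers. Next push the white key that has the green chip in front of it down until it latches and the black key pops up, and finally press the big red button all the way and let it come back up. Leave the black stones, the chrome cone and the bowl lid where they are.

Things in the scene. Friction and masses are not known exactly. Their poses are not given: they have to be found in the camera images.
- machine: Grey grading machine, fixed, 230 (its x) x 340 (its y) x 70 mm; origin in the centre of its underside, x away from the robot, y left, z up. Flat deck at z = 70 mm, carrying (x, y in mm in its frame): keys 0-3 at (-55, 125), (-55, 83), (-55, 41), (-55, -1); red button (-55, -115); black pad (50, -105); orange knob when shut (50, -40).
- key0 (a joint): Travel of key 0, leftmost, white (m): 0 up, 0.0085 at the hard stop, about 0.007 latched. Pushed to the stop and let go, a key stays latched, and the key latched before springs up by itself on the way; pushed less than 7 mm it comes back up. Pushing takes about 5 N at most before the stop.
- key1 (a joint): Travel of key 1 (white), as key 0.
- key2 (a joint): Travel of key 2 (white), as key 0.
- key3 (a joint): Travel of key 3 (black, latched down at the start), as key 0.
- key0_top (a point): Centre of the top of key 0; moves with it. Each key cap is 28 (x) x 24 (y) mm and its top is 14 mm above the deck when up; the four keys stand in a row along the machine's y, 42 mm apart.
- key1_top (a point): Centre of the top face of key 1.
- key2_top (a point): Centre of the top face of key 2.
- key3_top (a point): Centre of the top face of key 3.
- chip_green: Green plastic chip, 18 x 24 x 4 mm, fixed on the deck 37 mm from the centre of key 0, 1 or 2, straight in front of it on the robot's side (machine x = -92 mm): that key is the green grade. A blue and a yellow chip mark the other two white keys. Origin in the centre of its underside.
- gate (a joint): Travel of steel shutter and knob along machine +y (m): 0 shut over the pad, 0.060 end stop; a spring pulls it shut with 1 to 5 N. Hook-shaped slot: knob +y to 0.056-0.060, then machine +x by 14 to 16 mm, then let go: the spring draws it back into the notch, where it stays (gate about 0.048). Let go elsewhere, it snaps shut. Before 0.055 the slot's side stops any +x motion.
- gate_knob (a joint): Travel of the orange knob across the slot along the machine's +x (m): 0 in the long leg of the slot, 0.016 at most; parked in the notch about 0.013 to 0.015. A light spring (up to 1.3 N) pulls it towards 0.
- knob_top (a point): Top centre of the orange knob, a block 18 x 18 mm square to the machine's axes, sides 9 to 31 mm above the deck; moves with it. A steel arm 10 mm wide, top 9 mm above the deck, joins it along -y to the shutter plate (44 (x) x 40 (y) mm, same height, over the pad when shut, its edge 28 mm from the pad's centre when parked).
- pad (a point): Centre of the top of the round black measuring pad, 38 mm in diameter, 3 mm above the deck (73 mm above the counter). It lies under the shutter until that is opened.
- start (a joint): Travel of the red start button (m): 0 up, 0.007 fully down; sprung, about 4.5 N to push fully down.
- start_top (a point): Centre of the top of the red start button, 40 mm in diameter; moves with it.
- white_stone_mid (a point): Centre of the white master stone: a lens-shaped disc 23 mm in diameter, 10 mm thick, with small flat faces above and below and an upright edge 2.4 mm high at mid thickness; about 14 g. It lies flat in the tray, this point 10 mm above the counter; put down, it is 5 mm above what it lies on.
- black_stone_a: Black glass stone of the same size lying in the tray; origin at the centre of its underside. Leave it.
- black_stone_b: Another black stone in the tray. Leave it.
- tray: Dark wooden open tray, fixed, 200 (its x) x 110 (its y) x 14 mm, walls and floor 5 mm thick; to the left or the right of the machine. Three stones lie along its x axis about 60 mm apart, the white one in any of the three places. Origin at the centre of its underside.
- cone: Chrome measuring cone, 44 mm wide at the foot, 58 mm tall, standing next to the bowl lid, on the side nearer the robot; origin at the centre of its underside. Leave it.
- lid: Pale ash bowl lid, 110 mm in diameter, 24 mm tall, on the counter on the side of the machine away from the tray; origin at the centre of its underside. Leave it.

How it is judged:
By the outcome, as a careful person would: the job done as asked, in the order asked, and still so for the second after the job is handed in, with the robot touching nothing.
It also fails if it takes over 64 s, if anything falls off the work surface, if the arm or the gripper's body presses on something with over 40 N, if the wrist force passes 120 N, or if a joint passes its speed limit or range.

## Working session

There is one attempt and no reset: what is moved stays moved. The work goes in short steps, Python scripts to look and compute and a tool call to move; the robot and the scene stay as the last step left them, time stands still between calls to the robot, and variables do not carry over. Pictures are saved under pics/ and viewed, at most 10 in all, crops included, and the job is handed in when it is done.

Besides the shell and the picture viewer there is one more tool, called after ">>>" as name(argument=value, ...), one argument or row to a line, values as JSON. play_rows: Moves the arm, as the interface text tells. Shifts and turns lie within -1 to 1; 1 stands for 0.1 m of shift or 45 degrees of turn. Its arguments: {"type":"object","properties":{"delta_pos":{"type":"array"},"rotation":{"type":"array"},"hand":{"type":"number"},"force":{"type":"number"}},"required":["delta_pos","rotation"]}

```bash
mkdir -p pics; python3 - <<'E'
from rig import env, vision
import cv2, pickle
d={}
for n in("scene","top","wrist"):
    s=vision.snapshot(n); d[n]=s; cv2.imwrite(f"pics/{n}0.png",cv2.resize(s["color"][:,:,::-1],(800,600),interpolation=cv2.INTER_CUBIC))
    print(n,s["camera_matrix"].tolist(),s["k1"],s["rvec"],s["tvec"])
pickle.dump(d,open("d0.pkl","wb"))
s=env.sense();print(s)
E
```

```text
scene [[347.6748225674031, 0.0, 255.5943883741207], [0.0, 347.6748225674031, 190.4964089479325], [0.0, 0.0, 1.0]] -0.08107031993206942 [ 1.95309014  0.90903737 -0.48087252] [-331.60688006 -133.81027709 1160.09340652]
top [[449.18237757656317, 0.0, 257.9133718533561], [0.0, 449.18237757656317, 193.4107594486723], [0.0, 0.0, 1.0]] 0.059656059380549034 [ 2.12432118 -2.12361527  0.1924605 ] [  -5.0380709   541.75306502 1310.62965251]
wrist [[340.8424518708307, 0.0, 255.5714998670853], [0.0, 340.8424518708307, 192.8336116165626], [0.0, 0.0, 1.0]] -0.06531412767167753 [-2.37444945 -1.69690823 -0.22343287] [-649.97948568  -29.9471454   389.6900483 ]
{'time_s': 0.15, 'joint_pos': array([ 1.15841899e+00,  1.24356971e-01,  1.65137125e+00, -5.23998867e-06,
        1.36750740e+00, -8.26202187e-02]), 'dq': array([-0.00030527, -0.00200151, -0.00340328, -0.00035141,  0.00208246,
        0.00015651]), 'joint_efforts': array([ 5.69428357e-04, -4.18186963e+01, -3.60474014e+01,  7.75801227e-02,
        4.68164356e-02, -8.59909869e-05]), 'position': array([210.31563104, 614.49741213, 213.66188035]), 'tcp_rot': array([ 1.64131959e-01,  9.86438049e-01, -7.97077928e-04, -1.98758862e-04]), 'force': array([ 0.11000692, -0.70100898,  0.56840544]), 'moment': array([-0.01497545, -0.01989893,  0.04369948]), 'finger_force': 0.0, 'opening': 95.30615926150612}
```

View pics/top0.png

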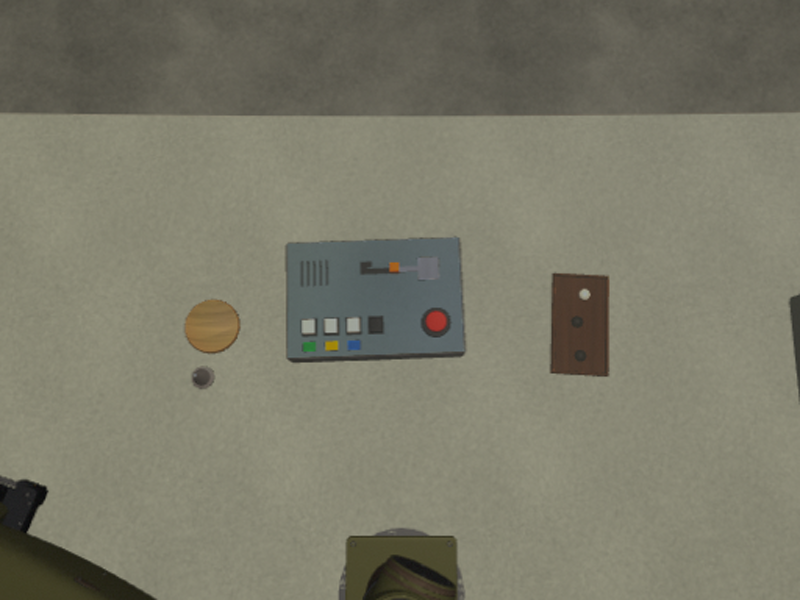

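View pics/scene0.png

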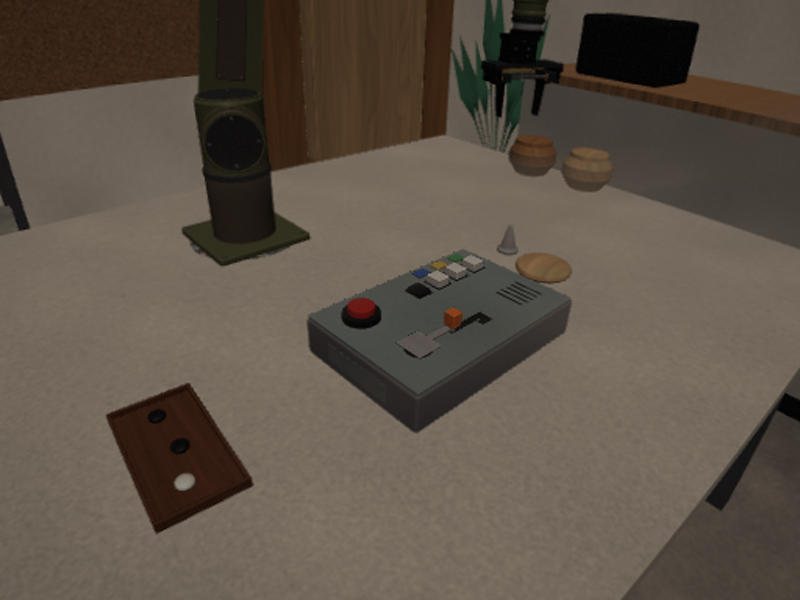

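The top view shows the green chip at (309,346), in front of key 0 at (308,327). The orange knob is at (394,267), the red button at (436,322) and the white stone at (585,294), the farthest place in the tray. Next I'll enlarge the image to read precise positions.

```bash
python3 - <<'E'
import pickle,cv2,numpy as np
d=pickle.load(open("d0.pkl","rb"))
t=d["top"]["color"][145:240,175:305,::-1]; s=d["scene"]["color"][150:285,185:375,::-1]
cv2.imwrite("pics/ct.png",cv2.resize(t,None,fx=6,fy=6,interpolation=cv2.INTER_CUBIC))
cv2.imwrite("pics/cs.png",cv2.resize(s,None,fx=4,fy=4,interpolation=cv2.INTER_CUBIC))
for n in("top","scene"):
    c=d[n]["color"]; h=cv2.cvtColor(c,cv2.COLOR_RGB2HSV)
    for nm,lo,hi in(("red",(0,150,60),(4,255,255)),("orange",(6,200,120),(16,255,255)),("green",(50,130,50),(80,255,255)),("blue",(105,130,60),(125,255,255)),("yellow",(20,180,100),(30,255,255)),("white",(0,0,165),(180,45,255))):
        m=cv2.inRange(h,lo,hi); k,_,st,ce=cv2.connectedComponentsWithStats(m)
        print(n,nm,[(ce[i].round(2).tolist(),int(st[i,4])) for i in range(1,k) if 12<st[i,4]<600][:8])
E
```

```text
top red [([278.79, 205.13], 135)]
top orange [([252.0, 170.0], 25)]
top green [([197.57, 221.55], 47)]
top blue [([226.0, 220.5], 42)]
top yellow [([212.14, 220.84], 37)]
top white []
scene red [([230.73, 196.79], 186)]
scene orange [([289.91, 199.59], 32)]
scene green []
scene blue [([269.31, 174.23], 26)]
scene yellow []
scene white []
```

View pics/ct.png

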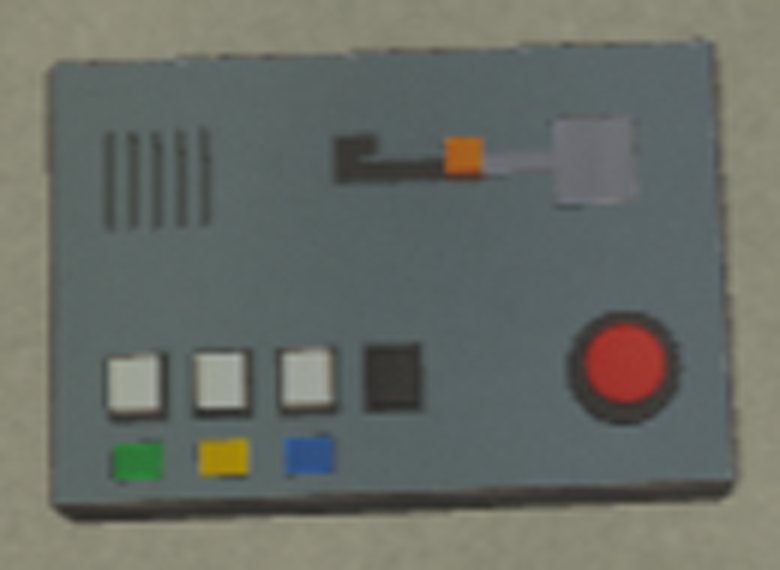

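View pics/cs.png

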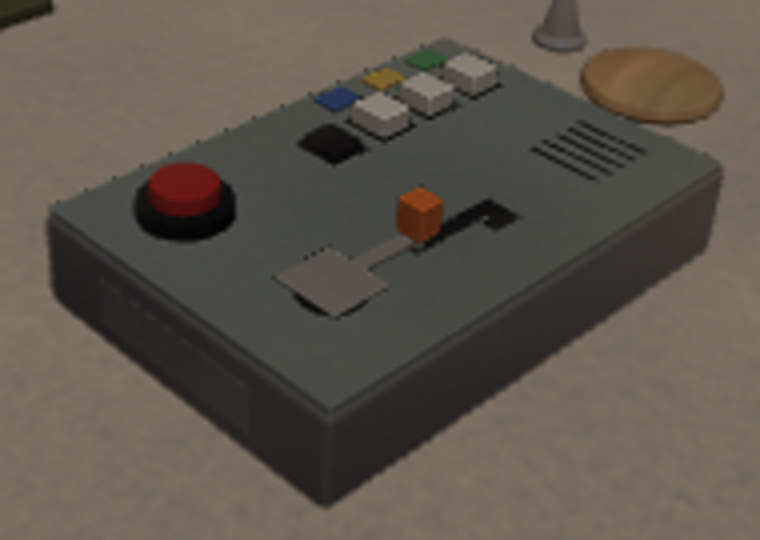

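The crops are clear, so I'll fit the machine pose to them. Top-crop deck corners are (50,65), (714,42), (733,484) and (54,500), and the knob is at (463,156). In the scene crop the corners are (328,412), (52,213), (720,165) and (447,40).

```bash
cat > h.py <<'E'
import numpy as np,cv2
from scipy.optimize import least_squares
def dist(s): return np.array([s["k1"],0,0,0,0.])
def proj(s,P): return cv2.projectPoints(np.asarray(P,float).reshape(-1,1,3),s["rvec"],s["tvec"],s["camera_matrix"],dist(s))[0].reshape(-1,2)
def ray(s,uv,z):
    n=cv2.undistortPointsIter(np.array(uv,float).reshape(-1,1,2),s["camera_matrix"],dist(s),None,None,(3,100,1e-10)).reshape(-1,2)
    R=cv2.Rodrigues(np.asarray(s["rvec"],float))[0]; C=-R.T@np.ravel(s["tvec"])
    D=np.c_[n,np.ones(len(n))]@R
    return C+D*((z-C[2])/D[:,2])[:,None]
def m2w(p,P):
    P=np.asarray(P,float);c,s=np.cos(p[2]),np.sin(p[2])
    return np.c_[p[0]+c*P[:,0]-s*P[:,1],p[1]+s*P[:,0]+c*P[:,1],P[:,2]]
E
python3 - <<'E'
from h import *
import pickle
d=pickle.load(open("d0.pkl","rb"))
M={'TL':(115,170,70),'TR':(115,-170,70),'BR':(-115,-170,70),'BL':(-115,170,70),'g':(-92,125,74),'y':(-92,83,74),'b':(-92,41,74),'k0':(-55,125,84),'k1':(-55,83,84),'k2':(-55,41,84),'kn':(50,-40,101)}
T={'TL':(50,65),'TR':(714,42),'BR':(733,484),'BL':(54,500),'g':(138,460),'y':(223,456),'b':(309,455),'k0':(133,383),'k1':(219,380),'k2':(306,377),'kn':(463,156)}
S={'TL':(720,165),'TR':(328,412),'BR':(52,213),'BL':(447,40),'g':(427,59),'y':(384,78),'b':(339,98),'k0':(472,68),'k1':(428,88),'k2':(381,109),'kn':(420,200)}
L=[(d["top"],T,6,(175,145)),(d["scene"],S,4,(185,150))]
def f(p,L):
    r=[]
    for s,D,k,o in L:
        uv=(np.array(list(D.values()))+.5)/k-.5+o
        r.append(proj(s,m2w(p,[M[q] for q in D]))-uv)
    return np.vstack(r).ravel()
for q in([L[0]],[L[1]],L):
    r=least_squares(f,[450,0,0],args=(q,),loss='soft_l1',x_scale=[10,10,.1]);print(r.x.round(3),r.fun.round(1).reshape(-1,2).tolist())
# stone
for n,(u,v) in(("top",(374,188)),("scene",(118,308))):
    s=d[n];c=s["color"][v-10:v+11,u-14:u+15].min(2).astype(int);m=c>(c.max()+np.median(c))/2
    y,x=np.nonzero(m);uv=[(x.mean()+u-14,y.mean()+v-10)];print(n,m.sum(),uv,ray(s,uv,11).round(1))
s=d["top"]
print("tray",ray(s,[(np.array(a)*.64) for a in((553,274),(608,276),(608,376),(551,374))],14).round(0).tolist())
print("blacks",ray(s,np.array([(577,322),(580,355)])*.64,12).round(0).tolist(), "cone/lid",ray(s,np.array([(202,377),(212,326)])*.64,20).round(0).tolist())
print(d["wrist"]["tvec"])
E
```

```text
[5.49941e+02 5.08740e+01 3.30000e-02] [[-0.8, -1.4], [0.7, -1.1], [1.2, 0.8], [-1.3, 1.9], [-0.2, 0.1], [-0.0, 0.3], [-0.1, -0.1], [0.1, -0.1], [0.1, -0.0], [-0.1, -0.0], [0.2, -0.2]]
[5.48545e+02 5.04750e+01 3.30000e-02] [[2.8, -0.1], [0.1, 1.3], [-3.0, -1.4], [-0.3, -1.3], [0.1, 0.3], [0.1, 0.2], [-0.1, 0.2], [-0.3, -0.4], [-0.1, -0.5], [0.2, -0.6], [0.3, 0.1]]
[5.49216e+02 5.04610e+01 3.30000e-02] [[-0.7, -1.2], [0.9, -0.9], [1.4, 1.0], [-1.2, 2.1], [-0.0, 0.3], [0.1, 0.5], [0.1, 0.2], [0.2, 0.2], [0.3, 0.2], [0.1, 0.2], [0.4, 0.0], [3.1, 0.0], [0.3, 1.5], [-2.8, -1.3], [-0.1, -1.2], [0.4, 0.4], [0.3, 0.3], [0.1, 0.3], [-0.0, -0.3], [0.1, -0.4], [0.4, -0.5], [0.5, 0.2]]
top 33 [(np.float64(373.8181818181818), np.float64(187.8181818181818))] [[ 566.7 -365.1   11. ]]
scene 100 [(np.float64(117.53), np.float64(308.02))] [[ 563.  -364.5   11. ]]
tray [[606.0, -305.0, 14.0], [602.0, -413.0, 14.0], [403.0, -403.0, 14.0], [406.0, -293.0, 14.0]]
blacks [[509.0, -348.0, 12.0], [444.0, -351.0, 12.0]] cone/lid [[400.0, 384.0, 20.0], [500.0, 370.0, 20.0]]
[-649.97948568  -29.9471454   389.6900483 ]
```

Machine is at about (549, 50.5) with yaw 0.033, and key 0 has the green chip. I'll move the tool over the machine and turn it square to the machine's axes.

>>> play_rows(
  delta_pos=[
    [0.1, -0.16, 0],
    [0.3, -0.5, 0],
    [0.5, -0.8, 0],
    [0.65, -1.0, 0],
  ],
  rotation=[
    [0, 0, 0.1],
    [0, 0, 0.2],
    [0, 0, 0.32],
    [0, 0, 0.46],
  ],
  hand=45,
  force=15,
)

```text
time_s: 0.48
position: [276.1, 512.8, 214.1]
tcp_rot: [-0.018, 1.0, -0.001, -0.0]
force: [0.1, 0.0, 0.9]
opening: 74.1
finger_force: 0.0
```

>>> play_rows(
  delta_pos=[
    [0.22, -0.33, 0],
    [0.44, -0.67, 0],
    [0.65, -1.0, 0],
  ],
  rotation=[
    [0, 0, 0],
    [0, 0, 0],
    [0, 0, 0],
  ],
)

```text
time_s: 0.73
position: [341.0, 413.3, 214.3]
tcp_rot: [-0.016, 1.0, -0.0, -0.0]
force: [0.2, 0.0, 0.5]
opening: 54.0
finger_force: 0.0
```

>>> play_rows(
  delta_pos=[
    [0.22, -0.33, 0],
    [0.44, -0.67, 0],
    [0.65, -1.0, 0],
  ],
  rotation=[
    [0, 0, 0],
    [0, 0, 0],
    [0, 0, 0],
  ],
)

```text
time_s: 0.98
position: [406.0, 313.1, 214.5]
tcp_rot: [-0.016, 1.0, -0.0, 0.0]
force: [1.0, -0.2, -0.0]
opening: 45.3
finger_force: 0.0
```

>>> play_rows(
  delta_pos=[
    [0.22, -0.33, 0],
    [0.44, -0.67, 0],
    [0.65, -1.0, 0],
  ],
  rotation=[
    [0, 0, 0],
    [0, 0, 0],
    [0, 0, 0],
  ],
)

```text
time_s: 1.23
position: [471.1, 213.0, 214.5]
tcp_rot: [-0.016, 1.0, 0.0, 0.0]
force: [0.2, 0.8, 0.1]
opening: 44.6
finger_force: 0.0
```

>>> play_rows(
  delta_pos=[
    [0.2, -0.33, 0],
    [0.4, -0.67, 0],
    [0.6, -1.0, 0],
    [0.6, -1.0, 0],
    [0.6, -1.0, 0],
    [0.6, -1.0, 0],
  ],
  rotation=[
    [0, 0, 0],
    [0, 0, 0],
    [0, 0, 0],
    [0, 0, 0],
    [0, 0, 0],
    [0, 0, 0],
  ],
)

```text
time_s: 1.73
position: [530.1, 115.2, 214.2]
tcp_rot: [-0.016, 1.0, 0.0, -0.001]
force: [-0.7, 0.1, 0.3]
opening: 44.8
finger_force: 0.0
```

```bash
python3 - <<'E'
from rig import env, vision
import cv2, pickle
s=vision.snapshot("wrist");pickle.dump(s,open("w1.pkl","wb"));cv2.imwrite("pics/w1.png",cv2.resize(s["color"][:,:,::-1],(800,600),interpolation=cv2.INTER_CUBIC))
e=env.sense();print(e["time_s"],e["position"],e["tcp_rot"],e["force"],e["joint_pos"])
E
```

```text
1.7833 [529.90236108 115.73096533 214.32582192] [-1.61215578e-02  9.99869943e-01  1.74153599e-04 -4.03385590e-04] [0.34214208 0.13808307 0.64809181] [ 1.15810221e-01 -1.14598675e-01  1.89009361e+00  4.35902870e-04
  1.36686584e+00 -1.48731906e+00]
```

View pics/w1.png

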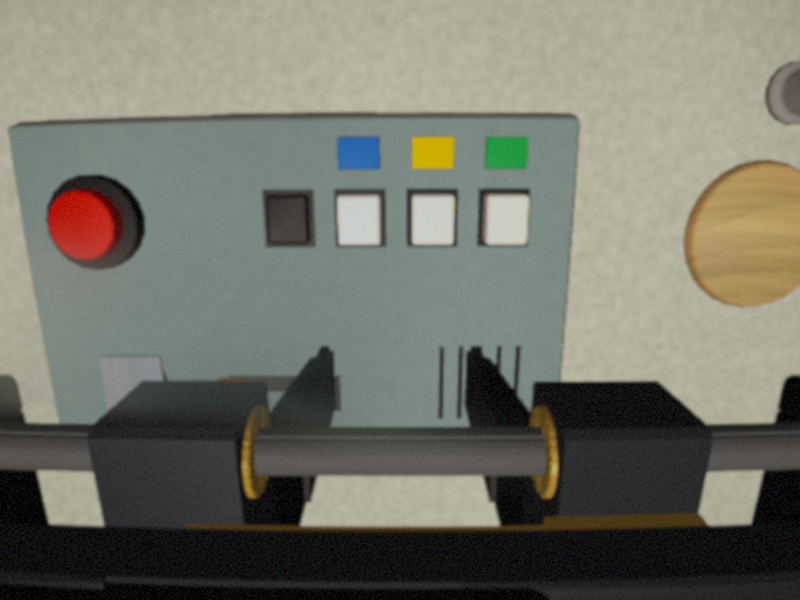

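The wrist view shows the chips at (358,153), (433,153) and (506,153), with the white key tops below them at (359,220), (433,219) and (506,219). I'll cross-check the machine pose with these.

```bash
python3 - <<'E'
from h import *
import pickle
s=pickle.load(open("w1.pkl","rb"))
h=cv2.cvtColor(s["color"],cv2.COLOR_RGB2HSV)
uv=[]
for lo,hi in(((50,130,50),(80,255,255)),((20,180,100),(30,255,255)),((105,130,60),(125,255,255))):
    m=cv2.inRange(h,lo,hi);k,_,st,ce=cv2.connectedComponentsWithStats(m);i=1+st[1:,4].argmax();uv.append(ce[i])
uv+=[((x+.5)*.64-.5,(y+.5)*.64-.5) for x,y in((506,219.5),(433,219.5),(359,220))]
M=[(-92,125,74),(-92,83,74),(-92,41,74),(-55,125,84),(-55,83,84),(-55,41,84)]
f=lambda p:(proj(s,m2w(p,M))-uv).ravel()
r=least_squares(f,[549,50,.03],x_scale=[10,10,.1]);print(r.x,r.fun.round(1))
for p in(r.x,(549.2,50.5,.033)): print(m2w(p,[(50,-40,101),(50,-105,73),(-55,125,84),(-55,-115,90)]).round(1).tolist())
E
```

```text
[5.48439297e+02 5.21055592e+01 3.39671852e-02] [ 0.3 -0.2  0.  -0.1 -0.3 -0.1  0.8  0.2 -0.2  0.2 -0.7  0.1]
[[599.8, 13.8, 101.0], [602.0, -51.1, 73.0], [489.2, 175.2, 84.0], [497.4, -64.7, 90.0]]
[[600.5, 12.2, 101.0], [602.6, -52.8, 73.0], [490.1, 173.6, 84.0], [498.0, -66.3, 90.0]]
```

>>> play_rows(
  delta_pos=[
    [0.2, -0.3, 0],
    [0.45, -0.6, 0],
    [0.7, -0.9, -0.2],
    [0.7, -1.0, -0.5],
    [0.7, -1.0, -0.8],
    [0.7, -1.0, -0.8],
  ],
  rotation=[
    [0, 0, 0],
    [0, 0, 0],
    [0, 0, 0],
    [0, 0, 0],
    [0, 0, 0],
    [0, 0, 0],
  ],
)

```text
time_s: 2.28
position: [595.8, 16.1, 127.3]
tcp_rot: [-0.016, 1.0, 0.001, -0.006]
force: [-1.3, 0.5, -0.7]
opening: 45.0
finger_force: 0.0
```

>>> play_rows(
  delta_pos=[
    [0, -0.02, -0.15],
    [0, -0.02, -0.3],
    [0, -0.02, -0.4],
    [0, -0.02, -0.5],
    [0, -0.02, -0.5],
    [0, -0.02, -0.5],
  ],
  rotation=[
    [0, 0, 0],
    [0, 0, 0],
    [0, 0, 0],
    [0, 0, 0],
    [0, 0, 0],
    [0, 0, 0],
  ],
)

```text
time_s: 2.78
position: [600.4, 13.7, 84.9]
tcp_rot: [-0.016, 1.0, 0.0, -0.0]
force: [0.0, 0.2, 1.3]
opening: 45.2
finger_force: 0.0
```

>>> play_rows(
  delta_pos=[
    [0, 0, 0],
    [0, 0, 0],
    [0, 0, 0],
    [0, 0, 0],
    [0, 0, 0],
    [0, 0, 0],
    [0, 0, 0],
    [0, 0, 0],
  ],
  rotation=[
    [0, 0, 0],
    [0, 0, 0],
    [0, 0, 0],
    [0, 0, 0],
    [0, 0, 0],
    [0, 0, 0],
    [0, 0, 0],
    [0, 0, 0],
  ],
  hand=10,
  force=15,
)

```text
time_s: 3.45
position: [600.8, 13.5, 85.2]
tcp_rot: [-0.016, 1.0, 0.0, 0.0]
force: [-0.6, 4.2, 2.7]
opening: 18.1
finger_force: 15.0
```

Knob gripped at 18.1 mm. Sliding it +y along the slot.

>>> play_rows(
  delta_pos=[
    [0, 0.06, 0],
    [0, 0.14, 0],
    [-0.01, 0.22, 0],
    [-0.01, 0.3, 0],
    [-0.01, 0.38, 0],
    [-0.015, 0.46, 0],
    [-0.02, 0.53, 0],
    [-0.02, 0.585, 0],
    [-0.02, 0.585, 0],
    [-0.02, 0.585, 0],
    [-0.02, 0.585, 0],
  ],
  rotation=[
    [0, 0, 0],
    [0, 0, 0],
    [0, 0, 0],
    [0, 0, 0],
    [0, 0, 0],
    [0, 0, 0],
    [0, 0, 0],
    [0, 0, 0],
    [0, 0, 0],
    [0, 0, 0],
    [0, 0, 0],
  ],
)

```text
time_s: 4.37
position: [598.8, 71.6, 85.2]
tcp_rot: [-0.016, 1.0, -0.001, 0.0]
force: [0.3, -5.4, 5.8]
opening: 17.7
finger_force: 15.0
```

>>> play_rows(
  delta_pos=[
    [0.03, 0, 0],
    [0.06, 0, 0],
    [0.09, 0, 0],
    [0.12, 0.005, 0],
    [0.15, 0.005, 0],
    [0.155, 0.005, 0],
    [0.155, 0.005, 0],
  ],
  rotation=[
    [0, 0, 0],
    [0, 0, 0],
    [0, 0, 0],
    [0, 0, 0],
    [0, 0, 0],
    [0, 0, 0],
    [0, 0, 0],
  ],
)

```text
time_s: 4.95
position: [614.3, 71.8, 85.2]
tcp_rot: [-0.016, 1.0, -0.001, 0.0]
force: [-1.7, -4.6, 6.1]
opening: 18.0
finger_force: 15.0
```

>>> play_rows(
  delta_pos=[
    [0, -0.03, 0],
    [0, -0.06, 0],
    [0, -0.09, 0],
    [0, -0.1, 0],
    [0, -0.1, 0],
  ],
  rotation=[
    [0, 0, 0],
    [0, 0, 0],
    [0, 0, 0],
    [0, 0, 0],
    [0, 0, 0],
  ],
)

```text
time_s: 5.37
position: [614.2, 62.0, 85.2]
tcp_rot: [-0.016, 1.0, -0.0, 0.0]
force: [-1.2, -4.5, 5.1]
opening: 17.8
finger_force: 15.0
```

>>> play_rows(
  delta_pos=[
    [0, 0, 0],
    [0, 0, 0],
    [0, 0, 0],
    [0, 0, 0],
    [0, 0, 0],
  ],
  rotation=[
    [0, 0, 0],
    [0, 0, 0],
    [0, 0, 0],
    [0, 0, 0],
    [0, 0, 0],
  ],
  hand=45,
)

```text
time_s: 5.78
position: [613.6, 62.5, 84.0]
tcp_rot: [-0.016, 1.0, 0.0, -0.001]
force: [-0.8, -0.7, 0.1]
opening: 42.9
finger_force: 0.0
```

>>> play_rows(
  delta_pos=[
    [0, 0, 0.2],
    [0, 0, 0.5],
    [0, -0.2, 0.8],
    [0, -0.5, 0.9],
    [0, -0.8, 0.9],
    [0, -1, 0.9],
  ],
  rotation=[
    [0, 0, 0],
    [0, 0, 0],
    [0, 0, 0],
    [0, 0, 0],
    [0, 0, 0],
    [0, 0, 0],
  ],
)

```text
time_s: 6.28
position: [614.8, -39.9, 176.5]
tcp_rot: [-0.016, 1.0, -0.0, 0.002]
force: [-0.2, -0.2, -1.0]
opening: 45.4
finger_force: 0.0
```

>>> play_rows(
  delta_pos=[
    [-0.1, -0.4, 0.1],
    [-0.15, -0.8, 0.1],
    [-0.2, -1, 0.1],
  ],
  rotation=[
    [0, 0, 0],
    [0, 0, 0],
    [0, 0, 0],
  ],
)

```text
time_s: 6.53
position: [593.8, -141.5, 185.4]
tcp_rot: [-0.015, 1.0, -0.001, 0.001]
force: [1.2, 0.1, -0.5]
opening: 45.0
finger_force: 0.0
```

>>> play_rows(
  delta_pos=[
    [-0.1, -0.4, 0],
    [-0.2, -0.7, 0],
    [-0.3, -1, 0],
  ],
  rotation=[
    [0, 0, 0],
    [0, 0, 0],
    [0, 0, 0],
  ],
)

```text
time_s: 6.78
position: [563.4, -239.4, 184.4]
tcp_rot: [-0.016, 1.0, 0.0, -0.0]
force: [1.7, -0.5, 0.3]
opening: 45.1
finger_force: 0.0
```

>>> play_rows(
  delta_pos=[
    [-0.1, -0.4, 0],
    [-0.2, -0.7, 0],
    [-0.2, -1, 0],
    [-0.2, -1, 0],
    [-0.2, -1, 0],
    [-0.2, -1, 0],
  ],
  rotation=[
    [0, 0, 0],
    [0, 0, 0],
    [0, 0, 0],
    [0, 0, 0],
    [0, 0, 0],
    [0, 0, 0],
  ],
)

```text
time_s: 7.28
position: [544.0, -337.4, 184.2]
tcp_rot: [-0.016, 1.0, 0.001, -0.0]
force: [-0.1, -0.2, 0.8]
opening: 44.7
finger_force: 0.0
```

```bash
python3 - <<'E'
from rig import env, vision
import cv2, pickle,numpy as np
s=vision.snapshot("wrist");t=vision.snapshot("top");pickle.dump((s,t),open("w2.pkl","wb"))
a=cv2.resize(s["color"][:,:,::-1],(512,384)); b=cv2.resize(t["color"][145:240,175:305,::-1],(288,210),interpolation=cv2.INTER_CUBIC)
im=np.zeros((384,800,3),np.uint8);im[:,:512]=a;im[:210,512:]=b
cv2.imwrite("pics/w2.png",im)
e=env.sense();print(e["time_s"],e["position"],e["tcp_rot"],e["force"],e["joint_pos"])
E
```

```text
7.3833 [ 544.29174984 -336.69852118  184.42920275] [-1.64268991e-02  9.99865012e-01  3.16234069e-04 -1.22372427e-04] [ 0.43174703 -0.00808681  1.07912119] [-6.37991210e-01  1.22597342e-01  1.70307665e+00  3.64549491e-04
  1.31649785e+00 -2.24173463e+00]
```

View pics/w2.png

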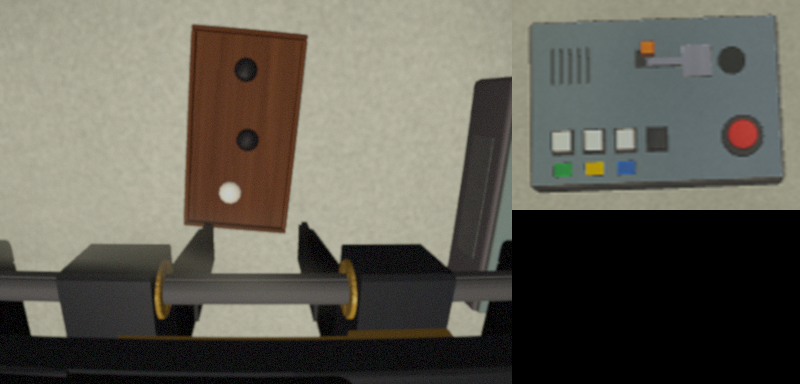

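The shutter is parked open and the black pad shows at (732,60). The white stone is at (230,193) in the wrist half.

```bash
python3 - <<'E'
from h import *
import pickle
s,t=pickle.load(open("w2.pkl","rb"))
g=s["color"].min(2).astype(int)[175:212,210:250];m=g>(g.max()+np.median(g))/2;y,x=np.nonzero(m)
print(m.sum(),x.mean()+210,y.mean()+175,ray(s,[(x.mean()+210,y.mean()+175)],11).round(1))
# tray corners at z14, pad from top
print(ray(s,[(193,26),(306,36),(285,232),(185,223)],14).round(0).tolist())
g=t["color"].max(2).astype(int)[160:187,265:283]
u,v=(732-512)/288*130+175-.3,60/210*95+145-.3
a=t["color"].max(2).astype(int)[int(v)-9:int(v)+10,int(u)-9:int(u)+10];m=a<60;y,x=np.nonzero(m)
print(m.sum(),u,v,x.mean()+int(u)-9,y.mean()+int(v)-9,ray(t,[(x.mean()+int(u)-9,y.mean()+int(v)-9)],73).round(1))
E
```

```text
337 229.31454005934717 192.47477744807122 [[ 564.8 -363.3   11. ]]
[[405.0, -399.0, 14.0], [411.0, -294.0, 14.0], [606.0, -303.0, 14.0], [599.0, -410.0, 14.0]]
99 274.00555555555553 171.84285714285713 273.7878787878788 171.88888888888889 [[603.2 -52.5  73. ]]
```

>>> play_rows(
  delta_pos=[
    [0.1, -0.13, -0.2],
    [0.21, -0.27, -0.6],
    [0.21, -0.27, -0.9],
    [0.21, -0.27, -1.0],
    [0.21, -0.27, -1.0],
  ],
  rotation=[
    [0, 0, 0],
    [0, 0, 0],
    [0, 0, 0],
    [0, 0, 0],
    [0, 0, 0],
  ],
  hand=42,
)

```text
time_s: 7.8
position: [563.0, -362.0, 80.1]
tcp_rot: [-0.016, 1.0, 0.003, -0.003]
force: [-0.2, 0.5, 0.2]
opening: 42.3
finger_force: 0.0
```

>>> play_rows(
  delta_pos=[
    [0, 0, -0.2],
    [0, 0, -0.4],
    [0, 0, -0.6],
    [0, 0, -0.7],
    [0, 0, -0.7],
    [0, 0, -0.7],
    [0, 0, -0.7],
  ],
  rotation=[
    [0, 0, 0],
    [0, 0, 0],
    [0, 0, 0],
    [0, 0, 0],
    [0, 0, 0],
    [0, 0, 0],
    [0, 0, 0],
  ],
)

```text
time_s: 8.38
position: [566.4, -365.8, 17.1]
tcp_rot: [-0.016, 1.0, -0.001, 0.001]
force: [-0.0, 0.3, 0.7]
opening: 42.1
finger_force: 0.0
```

```bash
python3 - <<'E'
from rig import env, vision
from h import *
e=env.sense();print(e["time_s"],e["position"],e["force"])
s=vision.snapshot("wrist")
print(proj(s,[e["position"],(565,-364.3,11)]))
im=s["color"][140:360,150:360,::-1];cv2.imwrite("pics/w3.png",cv2.resize(im,None,fx=2.7,fy=2.7,interpolation=cv2.INTER_CUBIC))
E
```

```text
8.3833 [ 566.35140548 -365.7803945    17.14162521] [-0.02261757  0.34316364  0.7133194 ]
[[254.6384437  240.19601927]
 [257.43421233 233.61323823]]
```

View pics/w3.png

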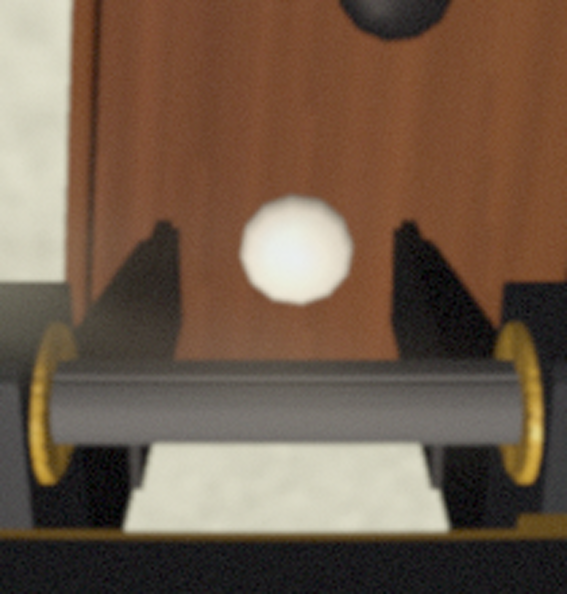

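In the close view the stone is centred at crop (297,250), slightly right of the midpoint between the fingertips (285). I'll shift about −2 mm in x and +2.5 mm in y, then go down and grip.

>>> play_rows(
  delta_pos=[
    [-0.02, 0.025, 0],
    [-0.02, 0.025, -0.05],
    [-0.02, 0.025, -0.1],
    [-0.02, 0.025, -0.1],
    [-0.02, 0.025, -0.1],
  ],
  rotation=[
    [0, 0, 0],
    [0, 0, 0],
    [0, 0, 0],
    [0, 0, 0],
    [0, 0, 0],
  ],
)

```text
time_s: 8.85
position: [563.6, -363.0, 5.3]
tcp_rot: [-0.016, 1.0, -0.0, 0.001]
force: [0.7, -0.6, 3.9]
opening: 42.1
finger_force: 2.0
```

>>> play_rows(
  delta_pos=[
    [0, 0, 0],
    [0, 0, 0],
    [0, 0, 0],
    [0, 0, 0],
    [0, 0, 0],
    [0, 0, 0],
    [0, 0, 0],
    [0, 0, 0],
  ],
  rotation=[
    [0, 0, 0],
    [0, 0, 0],
    [0, 0, 0],
    [0, 0, 0],
    [0, 0, 0],
    [0, 0, 0],
    [0, 0, 0],
    [0, 0, 0],
  ],
  hand=15,
  force=8,
)

```text
time_s: 9.52
position: [563.5, -362.7, 5.3]
tcp_rot: [-0.016, 1.0, -0.0, 0.0]
force: [0.6, 0.7, 5.4]
opening: 22.0
finger_force: 8.7
```

>>> play_rows(
  delta_pos=[
    [0, 0, 0.05],
    [0, 0, 0.15],
    [0, 0, 0.35],
    [0, 0, 0.65],
    [0, 0, 1.0],
    [0, 0, 1.0],
  ],
  rotation=[
    [0, 0, 0],
    [0, 0, 0],
    [0, 0, 0],
    [0, 0, 0],
    [0, 0, 0],
    [0, 0, 0],
  ],
)

```text
time_s: 10.02
position: [566.6, -365.4, 113.6]
tcp_rot: [-0.016, 1.0, -0.004, 0.005]
force: [1.2, -1.4, 0.6]
opening: 21.9
finger_force: 8.0
```

>>> play_rows(
  delta_pos=[
    [0, 0.1, 0.1],
    [0, 0.3, 0.3],
    [0, 0.6, 0.4],
    [0, 0.8, 0.4],
    [0.05, 1, 0.4],
  ],
  rotation=[
    [0, 0, -0.1],
    [0, 0, -0.24],
    [0, 0, -0.38],
    [0, 0, -0.52],
    [0, 0, -0.66],
  ],
)

```text
time_s: 10.43
position: [567.9, -261.8, 146.1]
tcp_rot: [0.244, 0.97, -0.0, 0.001]
force: [0.9, 0.4, -0.0]
opening: 22.0
finger_force: 8.0
```

>>> play_rows(
  delta_pos=[
    [0.05, 0.25, 0],
    [0.1, 0.5, 0],
    [0.15, 0.75, 0],
    [0.2, 1, 0],
  ],
  rotation=[
    [0, 0, -0.14],
    [0, 0, -0.28],
    [0, 0, -0.42],
    [0, 0, -0.56],
  ],
)

```text
time_s: 10.77
position: [587.9, -161.4, 144.8]
tcp_rot: [0.449, 0.893, -0.0, 0.0]
force: [0.8, -0.3, -0.1]
opening: 22.2
finger_force: 8.0
```

>>> play_rows(
  delta_pos=[
    [0.05, 0.25, 0],
    [0.1, 0.5, 0],
    [0.13, 0.75, 0],
    [0.13, 1, 0],
    [0.13, 1, 0],
    [0.13, 1, 0],
    [0.13, 1, 0],
    [0.13, 1, 0],
  ],
  rotation=[
    [0, 0, -0.14],
    [0, 0, -0.28],
    [0, 0, -0.42],
    [0, 0, -0.56],
    [0, 0, -0.7],
    [0, 0, -0.78],
    [0, 0, -0.78],
    [0, 0, -0.78],
  ],
)

```text
time_s: 11.43
position: [600.9, -62.5, 144.7]
tcp_rot: [0.695, 0.719, -0.0, 0.0]
force: [0.7, 0.3, -0.4]
opening: 21.7
finger_force: 8.0
```

```bash
python3 - <<'E'
from rig import env, vision
from h import *
e=env.sense();print(e["time_s"],e["position"],e["tcp_rot"],e["force"],e["opening"],e["joint_pos"])
s=vision.snapshot("wrist")
P=e["position"]+[0,0,4.7]
print(proj(s,[P,(602.4,-52,73)]))
im=s["color"][:,:,::-1];cv2.imwrite("pics/w4.png",cv2.resize(im,(800,600),interpolation=cv2.INTER_CUBIC))
E
```

```text
11.4333 [600.86797725 -62.51780089 144.71643431] [ 6.95217224e-01  7.18799697e-01 -7.75827493e-05  9.68556422e-06] [ 0.67118254  0.29783293 -0.38281137] 21.67044794617338 [-1.92446647e-01  7.71768938e-02  1.82112719e+00 -1.48554218e-04
  1.24335688e+00 -2.25751063e-01]
[[253.7468719  246.34107863]
 [256.79222274 190.29195741]]
```

View pics/w4.png

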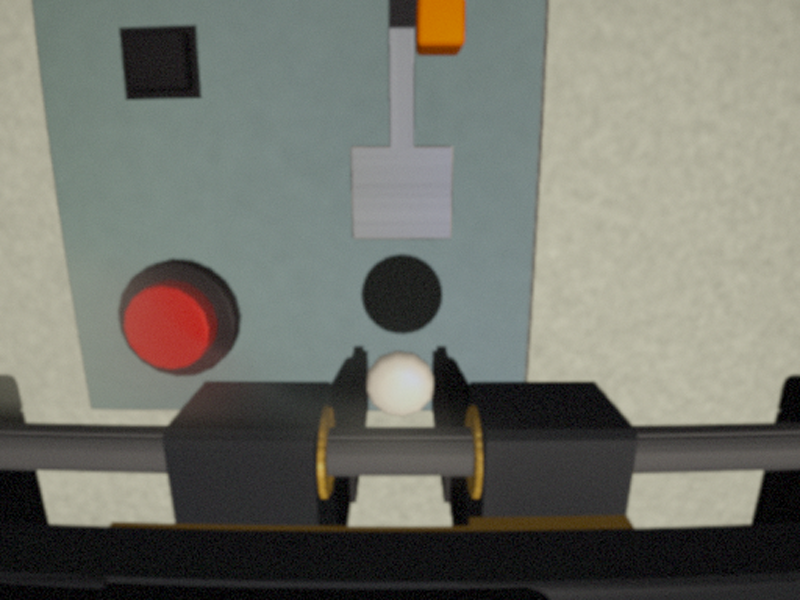

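The pad is at (401,294) and the held stone at (400,384), level between the fingers. Shift of about +0.8 mm x and +11.3 mm y, then lower.

>>> play_rows(
  delta_pos=[
    [0.01, 0.06, 0],
    [0.01, 0.115, -0.1],
    [0.01, 0.115, -0.3],
    [0.01, 0.115, -0.5],
    [0.01, 0.115, -0.6],
    [0.01, 0.115, -0.65],
    [0.01, 0.115, -0.65],
    [0.01, 0.115, -0.65],
  ],
  rotation=[
    [0, 0, 0],
    [0, 0, 0],
    [0, 0, 0],
    [0, 0, 0],
    [0, 0, 0],
    [0, 0, 0],
    [0, 0, 0],
    [0, 0, 0],
  ],
)

```text
time_s: 12.15
position: [602.3, -51.1, 79.9]
tcp_rot: [0.696, 0.718, 0.0, 0.0]
force: [-0.4, 0.1, 0.9]
opening: 22.1
finger_force: 8.0
```

>>> play_rows(
  delta_pos=[
    [0, 0, -0.01],
    [0, 0, -0.02],
    [0, 0, -0.03],
    [0, 0, -0.04],
    [0, 0, -0.045],
    [0, 0, -0.045],
    [0, 0, -0.045],
  ],
  rotation=[
    [0, 0, 0],
    [0, 0, 0],
    [0, 0, 0],
    [0, 0, 0],
    [0, 0, 0],
    [0, 0, 0],
    [0, 0, 0],
  ],
)

```text
time_s: 12.73
position: [602.0, -51.0, 75.2]
tcp_rot: [0.696, 0.718, -0.0, -0.0]
force: [-0.7, 0.0, -0.7]
opening: 21.9
finger_force: 8.0
```

>>> play_rows(
  delta_pos=[
    [0, 0, -0.005],
    [0, 0, -0.01],
    [0, 0, -0.01],
    [0, 0, -0.01],
  ],
  rotation=[
    [0, 0, 0],
    [0, 0, 0],
    [0, 0, 0],
    [0, 0, 0],
  ],
)

```text
time_s: 13.07
position: [602.0, -51.1, 74.1]
tcp_rot: [0.696, 0.718, -0.0, -0.0]
force: [-0.5, -0.2, 0.8]
opening: 21.9
finger_force: 8.0
```

```bash
python3 -c "
from rig import env
e=env.sense();print(e['position'],e['force'])"
```

```text
[601.97482654 -51.05685125  74.09231352] [-0.50424351 -0.22450225  0.77787583]
```

>>> play_rows(
  delta_pos=[
    [0, 0, -0.003],
    [0, 0, -0.006],
    [0, 0, -0.006],
    [0, 0, -0.006],
  ],
  rotation=[
    [0, 0, 0],
    [0, 0, 0],
    [0, 0, 0],
    [0, 0, 0],
  ],
)

```text
time_s: 13.4
position: [602.0, -51.0, 73.5]
tcp_rot: [0.696, 0.718, -0.0, -0.0]
force: [0.3, -0.7, 0.5]
opening: 22.0
finger_force: 8.0
```

>>> play_rows(
  delta_pos=[
    [0, 0, -0.003],
    [0, 0, -0.006],
    [0, 0, -0.006],
    [0, 0, -0.006],
  ],
  rotation=[
    [0, 0, 0],
    [0, 0, 0],
    [0, 0, 0],
    [0, 0, 0],
  ],
)

```text
time_s: 13.73
position: [602.1, -51.0, 73.3]
tcp_rot: [0.696, 0.718, 0.0, 0.0]
force: [-1.1, -0.0, 2.2]
opening: 22.0
finger_force: 9.4
```

Contact: z stalled at 73.3 with 2 N. Releasing and lifting.

>>> play_rows(
  delta_pos=[
    [0, 0, 0],
    [0, 0, 0],
    [0, 0, 0],
    [0, 0, 0],
    [0, 0, 0],
  ],
  rotation=[
    [0, 0, 0],
    [0, 0, 0],
    [0, 0, 0],
    [0, 0, 0],
    [0, 0, 0],
  ],
  hand=36,
)

```text
time_s: 14.15
position: [602.5, -51.1, 73.3]
tcp_rot: [0.696, 0.718, 0.0, 0.0]
force: [0.9, 0.5, 2.3]
opening: 35.8
finger_force: 1.0
```

>>> play_rows(
  delta_pos=[
    [0, 0, 0.1],
    [0, 0, 0.4],
    [0, -0.1, 0.8],
    [0, -0.3, 1],
    [0, -0.3, 1],
    [0, -0.3, 1],
  ],
  rotation=[
    [0, 0, 0],
    [0, 0, 0],
    [0, 0, 0],
    [0, 0, 0],
    [0, 0, 0],
    [0, 0, 0],
  ],
)

```text
time_s: 14.65
position: [602.7, -81.8, 175.1]
tcp_rot: [0.696, 0.718, 0.001, 0.001]
force: [-0.4, 0.3, -0.5]
opening: 35.4
finger_force: 0.0
```

```bash
python3 - <<'E'
from rig import env, vision
from h import *
e=env.sense();print(e["time_s"],e["position"],e["force"],e["opening"])
s=vision.snapshot("wrist")
im=s["color"][:,100:420,::-1];cv2.imwrite("pics/w5.png",cv2.resize(im,None,fx=1.5,fy=1.5,interpolation=cv2.INTER_CUBIC))
E
```

```text
14.65 [602.70503492 -81.77797612 175.11303389] [-0.42617164  0.25848325 -0.45327425] 35.41961346917524
```

View pics/w5.png

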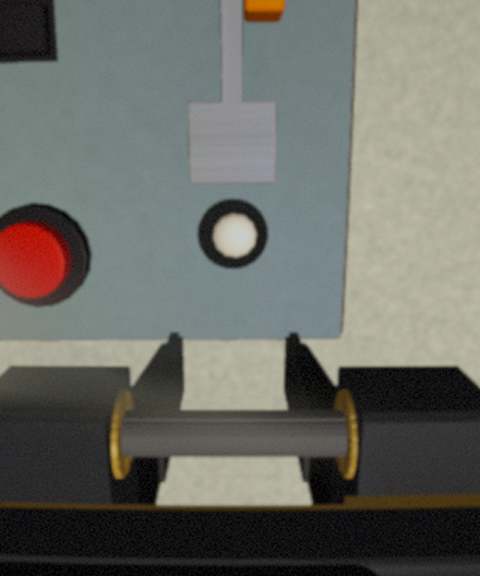

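The stone lies flat at (234,236) on the pad centred at (232,234), about 1 mm off centre, and the shutter is still open. Now key 0 with closed fingers.

>>> play_rows(
  delta_pos=[
    [-0.1, 0.25, 0],
    [-0.2, 0.5, 0],
    [-0.3, 0.75, 0],
    [-0.4, 1, 0],
  ],
  rotation=[
    [0, 0, 0],
    [0, 0, 0],
    [0, 0, 0],
    [0, 0, 0],
  ],
  hand=0,
  force=20,
)

```text
time_s: 15.03
position: [559.6, 20.5, 170.1]
tcp_rot: [0.696, 0.718, -0.002, -0.002]
force: [1.0, -0.3, -0.5]
opening: 14.6
finger_force: 0.0
```

>>> play_rows(
  delta_pos=[
    [-0.1, 0.25, 0],
    [-0.2, 0.5, 0],
    [-0.3, 0.75, 0],
    [-0.4, 1, 0],
  ],
  rotation=[
    [0, 0, 0],
    [0, 0, 0],
    [0, 0, 0],
    [0, 0, 0],
  ],
)

```text
time_s: 15.37
position: [519.4, 120.4, 170.2]
tcp_rot: [0.696, 0.718, -0.002, -0.002]
force: [1.2, -0.5, -0.1]
opening: 0.2
finger_force: 0.0
```

>>> play_rows(
  delta_pos=[
    [-0.1, 0.25, -0.1],
    [-0.3, 0.5, -0.3],
    [-0.335, 0.57, -0.6],
    [-0.335, 0.57, -0.8],
    [-0.335, 0.57, -0.8],
    [-0.335, 0.57, -0.8],
    [-0.335, 0.57, -0.8],
  ],
  rotation=[
    [0, 0, 0],
    [0, 0, 0],
    [0, 0, 0],
    [0, 0, 0],
    [0, 0, 0],
    [0, 0, 0],
    [0, 0, 0],
  ],
)

```text
time_s: 15.95
position: [488.5, 176.0, 93.1]
tcp_rot: [0.696, 0.718, -0.0, -0.0]
force: [0.8, 0.4, 0.8]
opening: 0.7
finger_force: 0.0
```

```bash
python3 - <<'E'
from rig import env, vision
from h import *
e=env.sense();print(e["time_s"],e["position"],e["force"],e["opening"])
s=vision.snapshot("wrist")
im=s["color"][:,:,::-1];cv2.imwrite("pics/w6.png",cv2.resize(im,(800,600),interpolation=cv2.INTER_CUBIC))
E
```

```text
15.95 [488.50945268 175.98994297  93.11592153] [0.81731382 0.38712884 0.77084172] 0.7338243099641324
```

View pics/w6.png

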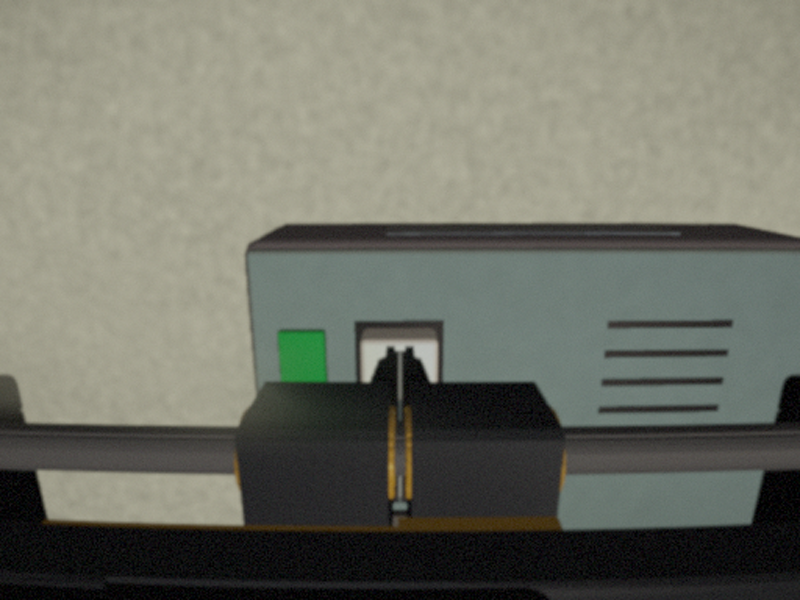

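The closed tips sit over key 0 (key spans columns 361–440, tips at about 400) with the green chip beside it. Pressing.

>>> play_rows(
  delta_pos=[
    [0, 0, -0.04],
    [0, 0, -0.08],
    [0, 0, -0.1],
    [0, 0, -0.12],
    [0, 0, -0.14],
    [0, 0, -0.155],
    [0, 0, -0.17],
    [0, 0, -0.17],
    [0, 0, -0.17],
  ],
  rotation=[
    [0, 0, 0],
    [0, 0, 0],
    [0, 0, 0],
    [0, 0, 0],
    [0, 0, 0],
    [0, 0, 0],
    [0, 0, 0],
    [0, 0, 0],
    [0, 0, 0],
  ],
)

```text
time_s: 16.75
position: [488.9, 175.9, 76.1]
tcp_rot: [0.696, 0.718, 0.0, 0.0]
force: [1.0, -0.3, 1.2]
opening: 0.7
finger_force: 0.9
```

>>> play_rows(
  delta_pos=[
    [0, 0, -0.005],
    [0, 0, -0.01],
    [0, 0, -0.015],
    [0, 0, -0.015],
  ],
  rotation=[
    [0, 0, 0],
    [0, 0, 0],
    [0, 0, 0],
    [0, 0, 0],
  ],
)

```text
time_s: 17.08
position: [488.9, 175.9, 75.7]
tcp_rot: [0.696, 0.718, 0.0, 0.0]
force: [-1.4, -1.9, 8.4]
opening: 0.3
finger_force: 3.9
```

>>> play_rows(
  delta_pos=[
    [0, 0, -0.005],
    [0, 0, -0.01],
    [0, 0, -0.01],
  ],
  rotation=[
    [0, 0, 0],
    [0, 0, 0],
    [0, 0, 0],
  ],
)

```text
time_s: 17.33
position: [488.9, 175.9, 75.6]
tcp_rot: [0.696, 0.718, -0.0, 0.0]
force: [-3.8, -2.9, 12.5]
opening: 0.7
finger_force: 6.4
```

>>> play_rows(
  delta_pos=[
    [0, 0, 0.05],
    [0, 0, 0.15],
    [0, 0, 0.4],
    [0, 0, 0.7],
    [0.05, -0.2, 0.7],
    [0.05, -0.5, 0.7],
    [0.05, -0.8, 0.7],
    [0.05, -1, 0.7],
    [0.05, -1, 0.7],
  ],
  rotation=[
    [0, 0, 0],
    [0, 0, 0],
    [0, 0, 0],
    [0, 0, 0],
    [0, 0, 0],
    [0, 0, 0],
    [0, 0, 0],
    [0, 0, 0],
    [0, 0, 0],
  ],
)

```text
time_s: 18.08
position: [493.1, 73.5, 143.4]
tcp_rot: [0.697, 0.717, -0.001, -0.0]
force: [-0.1, 0.0, -0.4]
opening: 0.6
finger_force: 0.0
```

>>> play_rows(
  delta_pos=[
    [0, -0.3, 0],
    [0.02, -0.6, 0],
    [0.03, -0.9, 0],
    [0.03, -1, 0],
    [0.03, -1, 0],
    [0.03, -1, 0],
    [0.03, -1, 0],
  ],
  rotation=[
    [0, 0, 0],
    [0, 0, 0],
    [0, 0, 0],
    [0, 0, 0],
    [0, 0, 0],
    [0, 0, 0],
    [0, 0, 0],
  ],
)

```text
time_s: 18.67
position: [496.4, -22.7, 143.3]
tcp_rot: [0.696, 0.718, 0.0, -0.0]
force: [0.2, 0.5, -0.1]
opening: 0.5
finger_force: 0.0
```

```bash
python3 - <<'E'
from rig import env, vision
from h import *
e=env.sense();print(e["time_s"],e["position"],e["force"],e["opening"])
s=vision.snapshot("wrist");t=vision.snapshot("scene")
im=np.zeros((600,800,3),np.uint8)
im[:288,:384]=cv2.resize(s["color"][:,:,::-1],(384,288),interpolation=cv2.INTER_AREA)
im[290:600,:]=cv2.resize(t["color"][150:230,180:386,::-1],(800,310),interpolation=cv2.INTER_CUBIC)
cv2.imwrite("pics/w7.png",im)
E
```

```text
18.6667 [496.39858146 -22.74458993 143.30765299] [ 0.17022938  0.52171457 -0.06521744] 0.4538368858261206
```

View pics/w7.png

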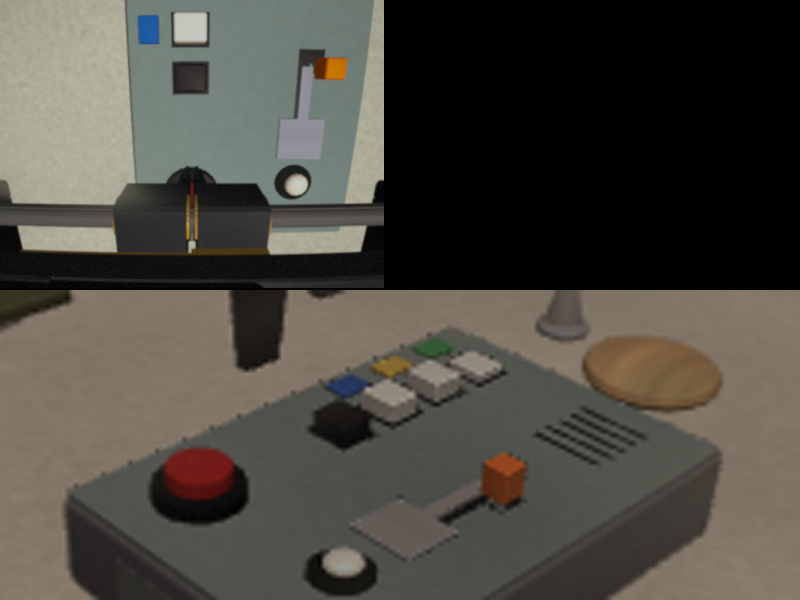

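Key 0 is down (473,367), the black key has popped up (340,420), the stone sits on the pad and the shutter is open. That makes 11 views, one over the allowance of 10, so I'll view no more pictures and use force readings. Next is the red button.

>>> play_rows(
  delta_pos=[
    [0.01, -0.2, 0],
    [0.01, -0.42, 0],
    [0.01, -0.42, -0.2],
    [0.01, -0.42, -0.4],
    [0.01, -0.42, -0.4],
    [0.01, -0.42, -0.4],
  ],
  rotation=[
    [0, 0, 0],
    [0, 0, 0],
    [0, 0, 0],
    [0, 0, 0],
    [0, 0, 0],
    [0, 0, 0],
  ],
)

```text
time_s: 19.27
position: [496.5, -65.0, 102.4]
tcp_rot: [0.695, 0.719, -0.001, -0.001]
force: [-0.3, -0.4, -0.0]
opening: 0.4
finger_force: 0.0
```

>>> play_rows(
  delta_pos=[
    [0, 0, -0.02],
    [0, 0, -0.04],
    [0, 0, -0.06],
    [0, 0, -0.08],
    [0, 0, -0.1],
    [0, 0, -0.1],
  ],
  rotation=[
    [0, 0, 0],
    [0, 0, 0],
    [0, 0, 0],
    [0, 0, 0],
    [0, 0, 0],
    [0, 0, 0],
  ],
)

```text
time_s: 19.77
position: [497.5, -66.0, 93.3]
tcp_rot: [0.696, 0.718, 0.0, -0.0]
force: [-0.6, 0.4, 0.3]
opening: 0.5
finger_force: 0.0
```

>>> play_rows(
  delta_pos=[
    [0, 0, -0.02],
    [0, 0, -0.04],
    [0, 0, -0.05],
    [0, 0, -0.05],
  ],
  rotation=[
    [0, 0, 0],
    [0, 0, 0],
    [0, 0, 0],
    [0, 0, 0],
  ],
)

```text
time_s: 20.1
position: [497.8, -66.1, 88.6]
tcp_rot: [0.696, 0.718, 0.0, 0.0]
force: [-0.6, 0.5, 2.3]
opening: 0.2
finger_force: 1.6
```

>>> play_rows(
  delta_pos=[
    [0, 0, -0.01],
    [0, 0, -0.02],
    [0, 0, -0.03],
    [0, 0, -0.03],
  ],
  rotation=[
    [0, 0, 0],
    [0, 0, 0],
    [0, 0, 0],
    [0, 0, 0],
  ],
)

```text
time_s: 20.43
position: [497.8, -66.1, 86.2]
tcp_rot: [0.696, 0.718, 0.0, 0.0]
force: [-2.6, 2.0, 7.2]
opening: 0.2
finger_force: 3.5
```

>>> play_rows(
  delta_pos=[
    [0, 0, -0.01],
    [0, 0, -0.015],
    [0, 0, -0.015],
  ],
  rotation=[
    [0, 0, 0],
    [0, 0, 0],
    [0, 0, 0],
  ],
)

```text
time_s: 20.68
position: [497.9, -66.1, 86.1]
tcp_rot: [0.696, 0.718, -0.0, -0.0]
force: [-7.5, 2.5, 14.0]
opening: 0.6
finger_force: 7.1
```

>>> play_rows(
  delta_pos=[
    [0, 0, -0.005],
    [0, 0, -0.01],
    [0, 0, -0.01],
  ],
  rotation=[
    [0, 0, 0],
    [0, 0, 0],
    [0, 0, 0],
  ],
)

```text
time_s: 20.93
position: [497.9, -66.1, 86.0]
tcp_rot: [0.696, 0.718, -0.0, -0.0]
force: [-8.0, 3.5, 19.7]
opening: 0.5
finger_force: 9.6
```

The button is at its hard stop (z stalled at 86, 20 N). Lifting clear.

>>> play_rows(
  delta_pos=[
    [0, 0, 0.05],
    [0, 0, 0.15],
    [0, 0, 0.4],
    [0, 0, 0.8],
    [-0.3, 0, 1],
    [-0.3, 0, 1],
    [-0.3, 0, 1],
    [-0.3, 0, 1],
    [-0.3, 0, 1],
  ],
  rotation=[
    [0, 0, 0],
    [0, 0, 0],
    [0, 0, 0],
    [0, 0, 0],
    [0, 0, 0],
    [0, 0, 0],
    [0, 0, 0],
    [0, 0, 0],
    [0, 0, 0],
  ],
)

```text
time_s: 21.68
position: [466.8, -65.8, 180.9]
tcp_rot: [0.696, 0.718, -0.001, -0.001]
force: [-0.5, -0.5, -0.7]
opening: 0.2
finger_force: 0.0
```

```bash
python3 - <<'E'
from rig import env
e=env.sense();print(e["time_s"],e["position"],e["force"]);print(env.sign_off())
E
```

```text
21.6833 [466.79261025 -65.84108316 180.86965818] [-0.45622868 -0.47710003 -0.66795684]
the job is handed in; nothing more can be done
None
```

The job is handed in at 21.7 s: shutter parked open, white stone flat about 1 mm off the pad's centre, green-chip key latched with the black key up, and red button pressed to its stop and released (its return, and the final scene, not checked by camera); I viewed 11 pictures, one over the limit of 10.

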